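# Pack used batteries in the canister, screw its lid home, send it to dispatch

### The arm

A 6-joint arm with a two-finger parallel gripper is mounted at the origin on the work surface. World frame = base frame: x ahead of the robot, y to its left, z up, the work surface at z = 0. Lengths are in m, angles in rad, forces in N, time in s.
With the tool pointing down it reaches from about 0.25 to 0.775 m from the base axis. Payload 4 kg.
Tool frame: the origin (TCP) lies at the very end of the fingers, on their centre line; the grasp point (between the pads) lies 19 mm behind it (robot.pinch_z is the distance from the TCP to the grasp point, in m); z points along the fingers, y is the line along which they close (so a half turn about z gives the same grasp; the last joint's range is limited). The gripper opens to 94 mm and grips with 3 to 60 N. Pads are 16 mm wide; open, the fingers measure 119 mm over their backs; the gripper's body (75 mm by 177 mm) begins 78 mm behind the grasp point.
Start: joints at [1.069, 0.087, 1.371, -0, 1.684, -0.103], TCP at [0.214, 0.507, 0.206] pointing down, gripper open.
Joint ranges: [-3.1, 3.1], [-0.76, 2.03], [0.27, 2.55], [-1.08, 4.22], [0.17, 2.65], [-2.57, 2.57]. Speed limits (rad/s): [2.79, 2.79, 3.14, 3.14, 3.14, 3.14].

### API

Orientations are given as [roll, pitch, yaw] about the fixed x, y, z axes, in that order (R = Rz(yaw) Ry(pitch) Rx(roll)).
In Python, from bench import robot gives the robot as it stands.
- The arm moves only by the tool arm_command, never from a script. Its argument "targets" is one flat list of numbers, 7 for each row, row after row: the turn, a rotation vector about the tool's x, y, z in degrees, then the shift along the tool's x, y, z in mm, then the closure, from -1 (fully open) to 1 (shut). In form: [ax, ay, az, x, y, z, hand, ax, ay, az, x, y, z, hand, ...]. A call has 1 to 20 rows; each row is the pose to reach, as a shift and turn from the pose commanded when the call began, along the tool's axes at that moment; what a row does not reach only later rows make up. A row lasts 1/10 s, in which the tool goes at most 50 mm and 8.59 degrees, less where a joint would pass 70% of its speed; a pose out of reach is approached as far as the arm can. A call with a gripper value outside its range is refused whole. The fingers move at their own pace and stop on an object; the grip force is fixed at half the most. Time passes only in rows, so rows that repeat a pose let the fingers close. It gives the time, the measured TCP pose, the force, the opening and the grip force at its end, in the units of the state.
- robot.get_obs(): the state, without advancing time (a new reading comes with each control period).
- robot.snapshot(name): name is "scene" or "top"; returns a dict with "color" (480x640x3 uint8, red, green, blue), "range_z" (480x640 float32, m along the optical axis (not along the pixel's ray), 0 where there is no reading), "fx", "fy", "cx", "cy" (pixels), "T" (4x4, takes a point from camera to world coordinates). Camera axes: x right, y down, z forward; pixel columns grow to the right and rows downward; lengths in m; the calibration is good to about 2 mm. A picture is of the moment at which its call begins.
- robot.close_job(): hands the job in; it is judged then, once.
The state is a dict: "time": time; "joint_positions": joint angles; "qvel": joint speeds; "joint_torque": joint torques, N m; "tool_pos": TCP position; "ee_rot": TCP orientation; "wrist_force": force on the tool from outside, world axes, zero at the start; "wrist_torque": the same for the moment, N m; "width": finger opening in m; "finger_force": force on a finger pad.
Only numpy, scipy, OpenCV 4.12 (cv2) and the standard library are available. Lean on these libraries where they do the work, as an engineer would, in place of code of your own. Each camera call takes 0.05 s, during which the arm holds its last target. There are 200 camera calls.

### The job

Slide the carrier with the open yellow canister along its rail until it clicks in at the orange loading mark, and put every used battery pack into the canister there. Then, still at the orange mark, set the yellow screw lid on the canister, turn it backward (anticlockwise from above) until you feel it drop into the start of the thread, and turn it forward (clockwise) until it is fully home, never forcing it: if it runs against a stop early, turn back again. Finally slide the carrier on until it clicks in at the green dispatch mark, and leave the other things on the bench alone.

Things in the scene. Friction and masses are not known exactly. Their poses are not given: they have to be found in the camera images.
- carrier (a joint): slide of the carrier on its rail, in m. 0 is the end on the robot's left (+y), 0.24 the end on its right; it grows towards -y of mouth. Spring detents at 0.090 (orange loading mark) and 0.230 (green dispatch mark) draw it in from about 5 mm either side and take about 8 N to leave; elsewhere it slides with 2 N and stays where it is left. Starts between 0 and 0.05.
- mouth (a point): centre of the canister's round mouth, at its rim (about 110 mm above the bench). Open yellow canister, 101 mm inside, 108 mm outside, inner floor 75 mm below the rim, fixed on the carrier and sliding with it. z is up; the carrier slides along -y of this frame as its joint grows (the rail's yaw varies by up to 0.12 rad).
- thread (a point): on the canister's axis 12 mm below the rim: middle of its outside thread, three steel ridges 3 to 21 mm below the rim, out to 61 mm radius; three-start, right-handed: they go down clockwise seen from above, 4.3 mm per rad. A small tooth closes each thread entry to a pin coming down along the ridge, so turning forward before the drop only runs against a tooth.
- thread_start (a point): on the axis at the rim; how the lid goes on. At any turn its pins rest on the ridges (lid_grip 30 to 38 mm above the mouth). Turned backward (anticlockwise) it climbs for up to 1.8 rad, then drops 9 mm into the start (28 to 30 mm above; a tooth blocks more backward turning). Forward (clockwise) 0.9 to 1.2 rad brings it home: 24 mm above. It stays when let go.
- rail: aluminium rail plate, 260 x 420 x 10 mm, lying fixed on the bench, with the two rails and everything on the carrier; origin under the middle of the rails, y along the rails. The carrier moves towards its -y.
- orange_mark (a point): orange loading mark on the rail plate, 132 mm from the line of the canister's axis on the robot's side; the carrier's white pointer lines up with it at the loading detent.
- green_mark (a point): green dispatch mark on the rail plate, likewise, 140 mm farther on; the pointer lines up with it at the dispatch detent.
- post_grip (a point): point for gripping on the upright red post (22 mm diameter, top 17 mm above this point, foot 78 mm below it) that stands on the carrier 108 mm from the canister's axis on the robot's side. For sliding the carrier.
- lid: the yellow screw lid as a whole; origin at the middle of its skirt's lower edge, 46 mm below lid_grip. A pin that happens to be set on a tooth falls off it when turned backward too, to the foot of a ridge: forward is then stopped at once by the tooth, and backward turning has to go on to the real drop. Turning on the thread takes well under 1 Nm, a stop is felt at 2.
- lid_grip (a point): centre of the black grip bar on the yellow screw lid: bar 90 mm long (x axis), 20 mm thick (y), 34 mm high, its top 14 mm above this point; z up. Lid 134 mm in diameter, 0.24 kg, flat top 20 mm below this point, skirt's lower edge 46 mm below; starts skirt down on the bench. Three pins inside the skirt, 120 degrees apart (their turn is not given), 3 mm radial play on the canister.
- pack1_c (a point): centre of a used battery pack: black block 64 mm long (x axis), 38 mm wide (y), 14 mm thick (z), silver label, 60 g, lying flat on the bench at the start. Two to four of the four packs are present; absent ones read None.
- pack2_c (a point): centre of a used battery pack: black block 64 mm long (x axis), 38 mm wide (y), 14 mm thick (z), silver label, 60 g, lying flat on the bench at the start. Two to four of the four packs are present; absent ones read None.
- pack3_c (a point): centre of a used battery pack: black block 64 mm long (x axis), 38 mm wide (y), 14 mm thick (z), silver label, 60 g, lying flat on the bench at the start. Two to four of the four packs are present; absent ones read None.
- pack4_c (a point): centre of a used battery pack: black block 64 mm long (x axis), 38 mm wide (y), 14 mm thick (z), silver label, 60 g, lying flat on the bench at the start. Two to four of the four packs are present; absent ones read None.
- phone_white: white phone 146 x 71 x 9 mm, to be left alone; origin at the centre of its underside.
- phone_grey: dark grey phone 146 x 71 x 9 mm, to be left alone; origin at the centre of its underside.
- screwdriver: yellow screwdriver 170 mm long, lying, to be left alone; origin at the centre of its underside.
- brush: red brush 160 mm long, lying, to be left alone; origin at the centre of its underside.
- flux_jar: small flux jar with blue cap, 48 mm diameter, 45 mm high, to be left alone; origin at the centre of its underside.
- tape_roll: orange tape roll, 54 mm diameter, 18 mm high, lying flat, to be left alone; origin at the centre of its underside.
- cleaner: cleaner bottle with red cap, 60 mm diameter, 130 mm high, to be left alone; origin at the centre of its underside.
Not all that is in view belongs to the job. What is shaped like the part that bears pack1_c but pink is not meant. What is shaped like the part that bears pack3_c but red is not meant.

How it is judged:
On the way, in this order (a step that is already met when the one before it is completed fails the run):
1. carrier clicked in at the orange loading mark, before anything is in the canister (value of joint carrier between 0.085 and 0.095 m), for 0.2 s.
2. every pack in the canister, carrier at the orange mark (value of joint carrier between 0.084 and 0.096 m and horizontal distance between each of pack1_c, pack2_c, pack3_c, pack4_c and mouth below 0.05 m and z of pack1_c in the frame of mouth between -0.08 and -0.005 m and z of pack2_c in the frame of mouth between -0.08 and -0.005 m and z of pack3_c in the frame of mouth between -0.08 and -0.005 m and z of pack4_c in the frame of mouth between -0.08 and -0.005 m), for 0.2 s.
3. lid screwed fully home, carrier at the orange mark (all of step 2 and z of lid_grip in the frame of mouth below 0.026 m and horizontal distance between lid_grip and mouth below 0.007 m and angle between lid_grip's own z axis and vertical below 0.06 rad), for 0.2 s.
At the end, for the whole second after the job is handed in: The carrier rests at the green dispatch mark (within 5 mm of the detent), every pack that is present lies inside the canister, and the lid sits fully home: level, centred, its grip bar's centre within 26 mm above the mouth (24 mm when tight) (value of joint carrier between 0.225 and 0.235 m and horizontal distance between each of pack1_c, pack2_c, pack3_c, pack4_c and mouth below 0.05 m and z of pack1_c in the frame of mouth between -0.08 and -0.005 m and z of pack2_c in the frame of mouth between -0.08 and -0.005 m and z of pack3_c in the frame of mouth between -0.08 and -0.005 m and z of pack4_c in the frame of mouth between -0.08 and -0.005 m and z of lid_grip in the frame of mouth below 0.026 m and horizontal distance between lid_grip and mouth below 0.007 m and angle between lid_grip's own z axis and vertical below 0.06 rad and velocity of joint carrier below 0.01 m/s and linear speed of lid below 0.02 m/s); the robot touches nothing.
It fails at once if the lid is forced against the canister or its thread (over 150 N) (contact force between lid and rail above 150 N).
It fails at once if a bystander (phone, tool, jar, tape, bottle) is pushed more than 30 mm from its place (distance of any of phone_white, phone_grey, screwdriver, brush, flux_jar, tape_roll, cleaner from where it was at the start of the episode above 0.03 m).
Of pack1, pack2, pack3, pack4 only 2 to 4 are there at a start; the rules pass over those that are not, and their reading is None.
At some moment in a run one of pack1, pack2, pack3, pack4 may be knocked a few centimetres aside while the robot is not near it.
Once in a run the grip may slacken for a moment while it holds something.
It also fails if it takes over 210 s, if anything falls off the work surface, if the arm or the gripper's body presses on something with over 40 N, if the wrist force passes 120 N, or if a joint passes its speed limit or range.

## Working session

There is one attempt and no reset: what is moved stays moved. The work goes in short steps, Python scripts to look and compute and a tool call to move; the robot and the scene stay as the last step left them, time stands still between calls to the robot, and variables do not carry over. Pictures are saved under pics/ and viewed, at most 14 in all, crops included, and the job is handed in when it is done.

Besides the shell and the picture viewer there is one more tool, called after "Request:" as name(argument=value, ...), one argument or row to a line, values as JSON. arm_command: Moves the arm, as the interface text tells. Its arguments: {"type":"object","properties":{"targets":{"type":"array"}},"required":["targets"]}

```bash
mkdir -p pics; cat > h.py <<'E'
import numpy as np, cv2
from bench import robot
from scipy.spatial.transform import Rotation as R
def snap(n,f=None):
    s=robot.snapshot(n)
    if f: cv2.imwrite('pics/'+f,cv2.cvtColor(s['color'],cv2.COLOR_RGB2BGR))
    return s
def pts(s):
    v,u=np.mgrid[:480,:640]; z=s['range_z']
    P=np.stack([(u-s['cx'])/s['fx']*z,(v-s['cy'])/s['fy']*z,z],-1)
    W=P@s['T'][:3,:3].T+s['T'][:3,3]; W[z==0]=np.nan
    return W
def ray(s,u,v,h):
    d=s['T'][:3,:3]@np.array([(u-s['cx'])/s['fx'],(v-s['cy'])/s['fy'],1]); o=s['T'][:3,3]
    return o+d*(h-o[2])/d[2]
E
python3 - <<'E'
from h import *
for n in('scene','top'):
    s=snap(n,n+'0.png'); np.savez(n+'0.npz',**s); print(n,s['T'].round(3).tolist(),s['fx'])
o=robot.get_obs();print(o)
E
ls
```

```text
scene [[-0.762, 0.459, -0.457, 1.347], [0.647, 0.557, -0.521, 0.989], [0.015, -0.692, -0.721, 1.349], [0.0, 0.0, 0.0, 1.0]] 566.1582511199686
top [[-0.086, -0.972, 0.218, 0.302], [-0.996, 0.084, -0.02, 0.095], [0.001, -0.219, -0.976, 1.297], [0.0, 0.0, 0.0, 1.0]] 516.083001485381
{'time': 0.1, 'joint_positions': array([ 1.06888357e+00,  8.78563682e-02,  1.37204246e+00, -2.90577339e-06,
        1.68360676e+00, -1.03095792e-01]), 'qvel': array([ 0.00067278, -0.00216932, -0.00310961, -0.00052163, -0.00012312,
       -0.00035385]), 'joint_torque': array([ 2.58653286e-03, -3.41248190e+01, -3.03302622e+01,  7.19895260e-02,
        3.03813256e-02, -7.83802420e-05]), 'tool_pos': array([0.21335292, 0.50641478, 0.20446551]), 'ee_rot': array([-3.13968958e+00, -1.93993563e-04,  2.74277518e+00]), 'wrist_force': array([ 0.47656698,  0.49006102, -0.29465957]), 'wrist_torque': array([0.00353599, 0.03004025, 0.00729059]), 'finger_force': 0.0, 'width': 0.09409257493415651}
h.py
pics
scene0.npz
top0.npz
```

View pics/top0.png

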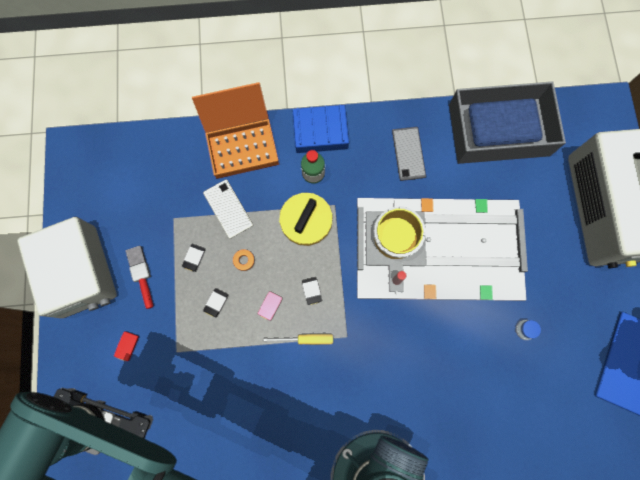

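View pics/scene0.png

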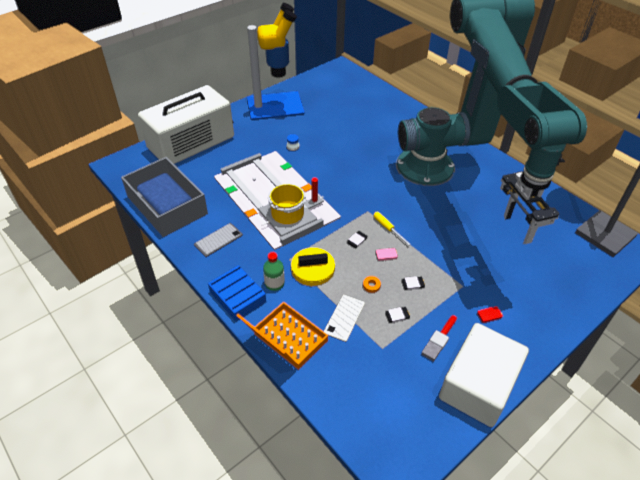

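The top view shows three packs at (193,258), (216,302) and (312,290). The decoys are pink at (270,305) and red at (126,346). The lid is at (306,218), the canister at (399,232) and the red post at (400,277). The orange marks are at (428,205) and (430,292), and the green ones at (481,206) and (486,292).

```bash
cat >> h.py <<'E'
def packs(s,cs,hw=22,zt=0.0142):
    W=pts(s); out=[]
    for u,v in cs:
        sub=W[v-hw:v+hw,u-hw:u+hw]; c=s['color'][v-hw:v+hw,u-hw:u+hw].astype(int)
        m=((sub[...,2]>0.009)&(sub[...,2]<0.03)).astype(np.uint8)
        n,l,st,_=cv2.connectedComponentsWithStats(m); 
        i=1+np.argmin([np.linalg.norm(_[k]-hw) for k in range(1,n)])
        p=sub[l==i]; (cx,cy),(w,h),a=cv2.minAreaRect((p[:,:2]*1000).astype(np.float32))
        if w<h: a+=90
        out.append((round(cx),round(cy),round(a%180),round(w),round(h),len(p),(np.median(p[:,2])*1000).round(1)))
    return out
E
python3 - <<'E'
from h import *
s=dict(np.load('top0.npz')); W=pts(s); c=s['color'].astype(int)
print(packs(s,[(193,258),(216,302),(312,290)]))
hsv=cv2.cvtColor(s['color'],cv2.COLOR_RGB2HSV)
def box(u0,u1,v0,v1,m):
    k=np.zeros(m.shape,bool);k[v0:v1,u0:u1]=1;return m&k
red=((hsv[...,0]<8)|(hsv[...,0]>172))&(hsv[...,1]>140)
z=W[...,2]
m=box(385,415,262,295,red); print('post top',np.nanmedian(W[m&(z>.1)],0), np.nanmax(z[m]), m.sum())
yel=(hsv[...,0]>20)&(hsv[...,0]<36)&(hsv[...,1]>120)
m=box(365,435,200,270,(z>.10)&(z<.13)); p=W[m]; (x,y),r=cv2.minEnclosingCircle((p[:,:2]*1000).astype(np.float32)); print('can',x,y,r,np.median(p[:,2]))
m=box(270,340,185,250,yel&(z>.018)&(z<.035)); p=W[m]; print('lid',cv2.minEnclosingCircle((p[:,:2]*1000).astype(np.float32)),np.median(p[:,2]))
m=box(270,340,185,250,(z>.045)); p=W[m]; print('bar',cv2.minAreaRect((p[:,:2]*1000).astype(np.float32)),np.median(p[:,2]))
org=(hsv[...,0]>8)&(hsv[...,0]<18)&(hsv[...,1]>150); grn=(hsv[...,0]>45)&(hsv[...,0]<85)&(hsv[...,1]>120)
for n,mm in(('o1',box(410,450,190,215,org)),('o2',box(410,450,280,305,org)),('g1',box(465,500,190,215,grn)),('g2',box(470,500,280,305,grn))): print(n,np.nanmedian(W[mm],0).round(4),mm.sum())
for n,mm in(('near',box(355,440,260,298,(z>.014)&(z<.09))),):print(n,W[mm][:,:].min(0),W[mm].max(0))
E
```

```text
[(560, 409, 155, 40, 65, 374, np.float64(14.3)), (442, 358, 149, 40, 64, 400, np.float64(14.5)), (451, 117, 9, 65, 38, 388, np.float64(14.4))]
post top [ 0.45605823 -0.09187277  0.12610683] 0.13245804911235193 31
can 563.6060180664062 -103.5656967163086 61.965599060058594 0.10652147595503514
lid ((634.9689331054688, 116.76203918457031), 67.43610382080078) 0.026348130105949163
bar ((635.2135009765625, 117.37698364257812), (20.910118103027344, 89.84037017822266), 58.66143035888672) 0.05945144366511157
o1 [ 0.6464 -0.1963  0.0146] 113
o2 [nan nan nan] 0
g1 [ 0.6329 -0.3355  0.0138] 130
g2 [ 0.4166 -0.3177  0.0144] 42
near [ 0.40731822 -0.20736221  0.01401532] [0.51460415 0.00187653 0.08997605]
  return np.nanmean(a, axis, out=out, keepdims=keepdims)
```

```bash
python3 - <<'E'
import cv2
i=cv2.imread('pics/top0.png')[185:310,345:540]; cv2.imwrite('pics/crop1.png',cv2.resize(i,None,fx=4,fy=4,interpolation=cv2.INTER_CUBIC))
E
```

```text
(no output)
```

View pics/crop1.png

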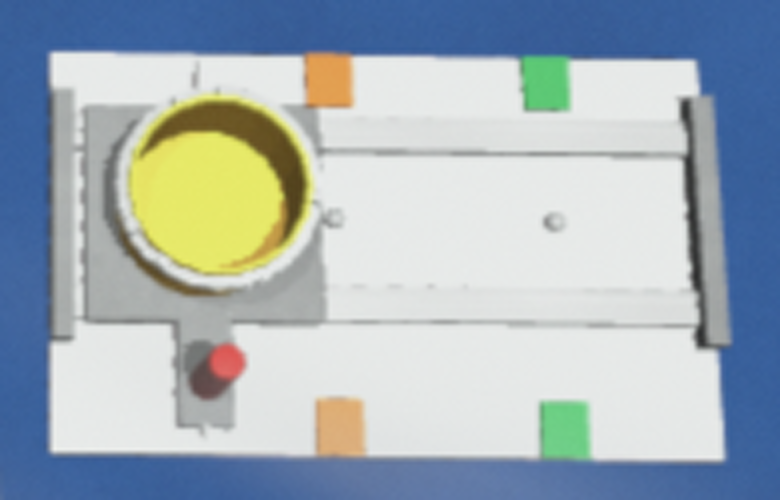

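The crop shows the carrier about 6 mm off the left stop (85 vs 75 px), and its pointer at 203 px about 86 mm short of the orange mark at 340 px. The rail yaw is about -0.093 rad. Next I grip the post with the fingers closing along the rail.

```bash
cat >> h.py <<'E'
def go(x,y,z,yaw=None):
    "needed turn (deg, about tool z) and shift (mm, tool axes) from the measured pose"
    o=robot.get_obs(); r=R.from_euler('xyz',o['ee_rot']); yaw0=o['ee_rot'][2]
    d=r.inv().apply(np.array([x,y,z])-o['tool_pos'])*1000
    w=0 if yaw is None else (yaw-yaw0+np.pi)%(2*np.pi)-np.pi
    rv=np.degrees((r.inv()*R.from_euler('xyz',[np.pi,0,yaw0+w])).as_rotvec())
    print('turn',rv.round(1),'shift',d.round(1))
E
python3 - <<'E'
from h import *
go(.456,-.092,.20,np.pi-.093)
E
```

```text
turn [ -0.1  -0.  -17.5] shift [-456.  -457.2    5.2]
```

Request:
arm_command(
  targets=[0,0,-17.5,-456,-457,5,-1,0,0,-17.5,-456,-457,5,-1,0,0,-17.5,-456,-457,5,-1,0,0,-17.5,-456,-457,5,-1,0,0,-17.5,-456,-457,5,-1,0,0,-17.5,-456,-457,5,-1,0,0,-17.5,-456,-457,5,-1,0,0,-17.5,-456,-457,5,-1,0,0,-17.5,-456,-457,5,-1,0,0,-17.5,-456,-457,5,-1,0,0,-17.5,-456,-457,5,-1,0,0,-17.5,-456,-457,5,-1,0,0,-17.5,-456,-457,5,-1,0,0,-17.5,-456,-457,5,-1,0,0,-17.5,-456,-457,5,-1,0,0,-17.5,-456,-457,5,-1,0,0,-17.5,-456,-457,5,-1,0,0,-17.5,-456,-457,5,-1],
)

```text
time: 1.9
tool_pos: [0.4562, -0.0901, 0.2007]
ee_rot: [3.142, 0.001, 3.051]
wrist_force: [-0.3, -0.1, 0.7]
width: 0.0939
finger_force: 0.0
```

```bash
python3 - <<'E'
from h import *
s=snap('scene'); W=pts(s);hsv=cv2.cvtColor(s['color'],cv2.COLOR_RGB2HSV)
m=((hsv[...,0]<8)|(hsv[...,0]>172))&(hsv[...,1]>140)&(W[...,0]>.42)&(W[...,0]<.49)&(abs(W[...,1]+.09)<.04)&(W[...,2]>.09)
p=W[m];print('scene post',len(p),np.median(p,0),p.min(0),p.max(0)); go(.456,-.0925,.096,np.pi-.093)
# pack/lid check meanwhile
E
```

```text
scene post 54 [ 0.46017825 -0.08324796  0.11606045] [ 0.44510969 -0.09743935  0.09012955] [ 0.4710784  -0.07232553  0.12767983]
turn [0.  0.  0.1] shift [ 1.000e-01 -2.300e+00  1.048e+02]
```

Request:
arm_command(
  targets=[0,0,0,0,-2,60,-1,0,0,0,0,-2,105,-1,0,0,0,0,-2,105,-1,0,0,0,0,-2,105,-1,0,0,0,0,-2,105,0.8,0,0,0,0,-2,105,0.8,0,0,0,0,-2,105,0.8,0,0,0,0,-2,105,0.8,0,0,0,0,-2,105,0.8,0,0,0,0,-2,105,0.8,0,0,0,0,-2,105,0.8,0,0,0,0,-2,105,0.8],
)

```text
time: 3.15
tool_pos: [0.4561, -0.0934, 0.0954]
ee_rot: [3.141, -0.0, 3.048]
wrist_force: [1.0, -0.6, 0.5]
width: 0.0332
finger_force: 0.0
```

```bash
python3 - <<'E'
from h import *
o=robot.get_obs(); print(o['tool_pos'],o['wrist_force'],o['width'],o['ee_rot'])
E
```

```text
[ 0.45608685 -0.09335722  0.09537205] [ 0.97326528 -0.58456919  0.53520191] 0.03318695812706263 [ 3.14149963e+00 -1.67285151e-04  3.04815082e+00]
```

Request:
arm_command(
  targets=[0,0,0,0,0,0,0.9,0,0,0,0,0,0,0.9,0,0,0,0,0,0,0.9,0,0,0,0,0,0,0.9,0,0,0,0,-10,0,0.9,0,0,0,0,-20,0,0.9,0,0,0,0,-30,0,0.9,0,0,0,0,-40,0,0.9,0,0,0,0,-50,0,0.9,0,0,0,0,-60,0,0.9,0,0,0,0,-70,0,0.9,0,0,0,0,-75,0,0.9,0,0,0,0,-75,0,0.9,0,0,0,0,-75,0,0.9],
)

```text
time: 4.55
tool_pos: [0.4491, -0.165, 0.0953]
ee_rot: [3.134, -0.001, 3.049]
wrist_force: [-1.4, 10.9, 2.3]
width: 0.0214
finger_force: 30.0
```

```bash
python3 - <<'E'
from h import *
s=snap('top','t1.png')
i=cv2.imread('pics/t1.png')[185:310,345:540]; cv2.imwrite('pics/crop2.png',cv2.resize(i,None,fx=4,fy=4,interpolation=cv2.INTER_CUBIC))
E
```

```text
(no output)
```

View pics/crop2.png

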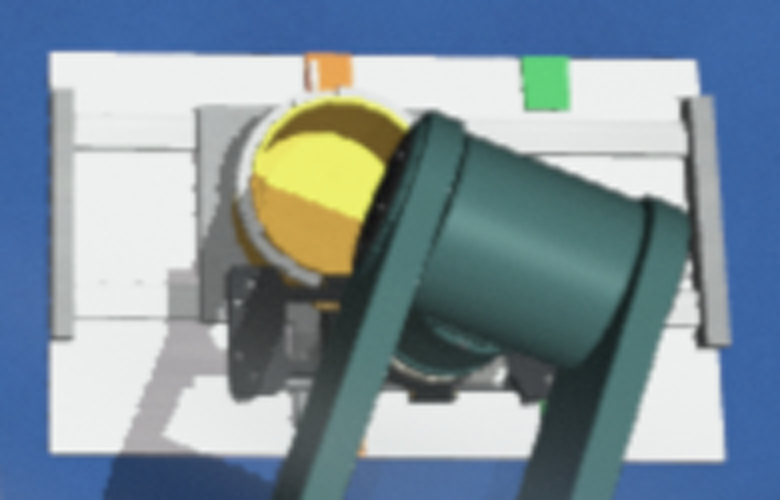

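The pointer now sits near the left edge of the orange mark, about 12 mm short. I continue in small steps.

Request:
arm_command(
  targets=[0,0,0,0,-2,0,0.9,0,0,0,0,-4,0,0.9,0,0,0,0,-5,0,0.9,0,0,0,0,-5,0,0.9,0,0,0,0,-5,0,0.9],
)

```text
time: 5.1
tool_pos: [0.4484, -0.1725, 0.0953]
ee_rot: [3.14, -0.001, 3.048]
wrist_force: [-3.0, 3.8, 0.7]
width: 0.0216
finger_force: 30.0
```

Request:
arm_command(
  targets=[0,0,0,0,-2,0,0.9,0,0,0,0,-3,0,0.9,0,0,0,0,-3,0,0.9,0,0,0,0,-3,0,0.9],
)

```text
time: 5.5
tool_pos: [0.4479, -0.1774, 0.0953]
ee_rot: [-3.139, -0.001, 3.047]
wrist_force: [-3.1, -3.7, -1.6]
width: 0.0212
finger_force: 30.0
```

Request:
arm_command(
  targets=[0,0,0,0,-1,0,0.9,0,0,0,0,-2,0,0.9,0,0,0,0,-2,0,0.9,0,0,0,0,-2,0,0.9],
)

```text
time: 5.9
tool_pos: [0.4479, -0.1778, 0.0953]
ee_rot: [3.141, -0.001, 3.048]
wrist_force: [-3.6, 0.1, -0.8]
width: 0.0219
finger_force: 30.0
```

The force changed sign near y=-0.1775, so the detent has pulled the carrier in. I release and lift.

Request:
arm_command(
  targets=[0,0,0,0,0,0,-0.3,0,0,0,0,0,0,-0.3,0,0,0,0,0,0,-0.3,0,0,0,0,0,0,-0.3,0,0,0,0,0,0,-0.3,0,0,0,0,0,-50,-0.3,0,0,0,0,0,-100,-0.3,0,0,0,0,0,-100,-0.3],
)

```text
time: 6.7
tool_pos: [0.4519, -0.1799, 0.2038]
ee_rot: [-3.136, 0.014, 3.048]
wrist_force: [0.0, -0.5, 0.0]
width: 0.0609
finger_force: 0.0
```

```bash
python3 - <<'E'
from h import *
go(.451,.117,.13,np.radians(189))
E
```

```text
turn [ -0.4   0.8 -14.3] shift [ 29.6 295.9  71.6]
```

Request:
arm_command(
  targets=[0,0,-14,30,296,70,-0.3,0,0,-14,30,296,70,-0.3,0,0,-14,30,296,70,-0.3,0,0,-14,30,296,70,-0.3,0,0,-14,30,296,70,-0.3,0,0,-14,30,296,70,-0.3,0,0,-14,30,296,70,-0.3,0,0,-14,30,296,70,-0.3,0,0,-14,30,296,70,-0.3],
)

```text
time: 7.6
tool_pos: [0.4462, 0.1187, 0.1256]
ee_rot: [-3.141, 0.0, -2.991]
wrist_force: [0.9, -0.1, -0.6]
width: 0.0607
finger_force: 0.0
```

```bash
python3 - <<'E'
from h import *
s=snap('top','t2.png'); W=pts(s); z=W[...,2]
k=np.zeros(z.shape,bool);k[195:275,370:470]=1; p=W[k&(z>.1)&(z<.125)]; print('can',cv2.minEnclosingCircle((p[:,:2]*1000).astype(np.float32)))
try: print(packs(s,[(193,258),(216,302),(312,290)]))
except Exception as e: print(e)
c=snap('scene','s2.png'); hsv=cv2.cvtColor(c['color'],cv2.COLOR_RGB2HSV); Wc=pts(c)
m=(Wc[...,2]>.008)&(Wc[...,2]<.022)&(Wc[...,0]>.3)&(Wc[...,0]<.7)&(Wc[...,1]>.05)&(Wc[...,1]<.5)
n,l,st,ce=cv2.connectedComponentsWithStats(m.astype(np.uint8))
for i in range(1,n):
    if st[i,4]>80: print(np.round(cv2.minAreaRect((Wc[l==i][:,:2]*1000).astype(np.float32))[0]),np.round(cv2.minAreaRect((Wc[l==i][:,:2]*1000).astype(np.float32))[1]),np.round(cv2.minAreaRect((Wc[l==i][:,:2]*1000).astype(np.float32))[2]),np.median(c['color'][l==i],0))
i=cv2.imread('pics/t2.png')[160:360,110:540]; cv2.imwrite('pics/crop3.png',cv2.resize(i,None,fx=1.85,fy=1.85,interpolation=cv2.INTER_CUBIC))
E
```

```text
can ((532.6656494140625, -186.48133850097656), 83.14193725585938)
[(561, 409, 155, 40, 65, 379, np.float64(14.6)), (442, 357, 148, 39, 65, 396, np.float64(14.0)), (431, 114, 99, 25, 38, 151, np.float64(13.8))]
[338. 166.] [ 26. 171.] 1.0 [169.5 150.5   0. ]
[453. 123.] [70. 40.] 12.0 [133. 129. 138.]
[426. 231.] [44. 65.] 56.0 [247. 170. 220.]
[653. 173.] [ 43. 113.] 70.0 [141. 111.   0.]
[546. 288.] [60. 53.] 21.0 [243. 151.   0.]
[445. 363.] [41. 65.] 59.0 [218.5 214.5 227.5]
[659. 311.] [85. 67.] 25.0 [242.  243.  244.5]
[563. 413.] [40. 64.] 64.0 [224. 224. 232.]
```

View pics/crop3.png

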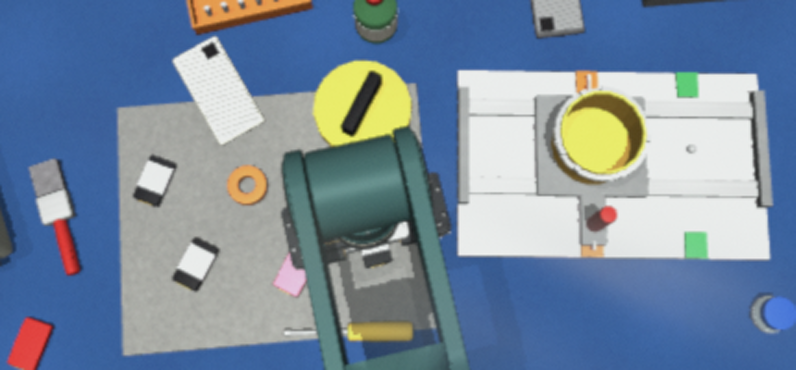

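The pointer is lined up with the orange marks. The packs sit unchanged at crop pixels (155,180), (196,263) and under the gripper.

```bash
python3 - <<'E'
from h import *
go(.451,.119,.004,np.radians(190))
E
```

```text
turn [-0.   0.1 -1.5] shift [ -4.4   0.3 121.9]
```

Request:
arm_command(
  targets=[0,0,-1.5,-4,0,50,-0.3,0,0,-1.5,-4,0,90,-0.3,0,0,-1.5,-4,0,110,-0.3,0,0,-1.5,-4,0,121,-0.3,0,0,-1.5,-4,0,121,-0.3,0,0,-1.5,-4,0,121,0.8,0,0,-1.5,-4,0,121,0.8,0,0,-1.5,-4,0,121,0.8,0,0,-1.5,-4,0,121,0.8,0,0,-1.5,-4,0,121,0.8,0,0,-1.5,-4,0,121,0.8,0,0,-1.5,-4,0,121,0.8,0,0,-1.5,-4,0,80,0.8,0,0,-1.5,-4,0,30,0.8,0,0,-1.5,-4,0,-20,0.8,0,0,-1.5,-4,0,-50,0.8,0,0,-1.5,-4,0,-50,0.8],
)

```text
time: 9.4
tool_pos: [0.4527, 0.1208, 0.181]
ee_rot: [-3.142, 0.011, -2.964]
wrist_force: [0.2, -1.1, -0.9]
width: 0.0374
finger_force: 30.0
```

```bash
python3 - <<'E'
from h import *
go(.556,-.188,.18)
E
```

```text
turn [-0.   0.6 -0. ] shift [ -47.1 -322.2    1.5]
```

Request:
arm_command(
  targets=[0,0,0,-47,-322,0,0.8,0,0,0,-47,-322,0,0.8,0,0,0,-47,-322,0,0.8,0,0,0,-47,-322,0,0.8,0,0,0,-47,-322,0,0.8,0,0,0,-47,-322,0,0.8,0,0,0,-47,-322,0,0.8,0,0,0,-47,-322,0,0.8,0,0,0,-47,-322,0,0.8,0,0,0,-47,-322,40,0.8,0,0,0,-47,-322,80,0.8,0,0,0,-47,-322,120,0.8,0,0,0,-47,-322,130,0.8,0,0,0,-47,-322,130,0.8],
)

```text
time: 10.8
tool_pos: [0.5512, -0.1861, 0.0439]
ee_rot: [3.139, -0.004, -2.962]
wrist_force: [0.8, -0.3, 0.1]
width: 0.0377
finger_force: 30.0
```

Request:
arm_command(
  targets=[0,0,0,0,0,0,-0.1,0,0,0,0,0,0,-0.1,0,0,0,0,0,0,-0.1,0,0,0,0,0,0,-0.1,0,0,0,0,0,-40,-0.1,0,0,0,0,0,-80,-0.1,0,0,0,0,0,-130,-0.1,0,0,0,0,0,-130,-0.3],
)

```text
time: 11.6
tool_pos: [0.5569, -0.1904, 0.1853]
ee_rot: [-3.132, 0.014, -2.964]
wrist_force: [-0.3, -0.2, -0.3]
width: 0.0566
finger_force: 0.0
```

```bash
python3 - <<'E'
from h import *
go(.442,.358,.13,np.radians(149))
E
```

```text
turn [-0.2  1.  41.1] shift [ 17.3 560.6  49.7]
```

Request:
arm_command(
  targets=[0,0,41,17,560,50,-0.3,0,0,41,17,560,50,-0.3,0,0,41,17,560,50,-0.3,0,0,41,17,560,50,-0.3,0,0,41,17,560,50,-0.3,0,0,41,17,560,50,-0.3,0,0,41,17,560,50,-0.3,0,0,41,17,560,50,-0.3,0,0,41,17,560,50,-0.3,0,0,41,17,560,50,-0.3,0,0,41,17,560,50,-0.3,0,0,41,17,560,50,-0.3,0,0,41,17,560,50,-0.3,0,0,41,17,560,50,-0.3],
)

```text
time: 13.0
tool_pos: [0.4374, 0.3596, 0.1252]
ee_rot: [-3.141, 0.0, 2.604]
wrist_force: [0.7, 0.3, 0.1]
width: 0.061
finger_force: 0.0
```

```bash
cat >> h.py <<'E'
def comps(c):
    Wc=pts(c)
    m=(Wc[...,2]>.008)&(Wc[...,2]<.022)&(Wc[...,0]>.25)&(Wc[...,0]<.75)&(Wc[...,1]>.02)&(Wc[...,1]<.6)
    n,l,st,ce=cv2.connectedComponentsWithStats(m.astype(np.uint8))
    for i in range(1,n):
        if st[i,4]>80:
            r=cv2.minAreaRect((Wc[l==i][:,:2]*1000).astype(np.float32)); print(np.round(r[0]),np.round(r[1]),round(r[2]),np.median(c['color'][l==i],0))
def can(s):
    W=pts(s); z=W[...,2]; d=np.hypot(W[...,0]-.5555,W[...,1]+.188)<.046
    p=W[d]; print('can z pct',np.nanpercentile(p[:,2],[2,25,50,75,98]).round(3))
E
python3 - <<'E'
from h import *
s=snap('top','t3.png'); can(s); comps(s); print(); comps(snap('scene')); go(.442,.358,.004,np.radians(149))
E
```

```text
can z pct [0.031 0.036 0.04  0.049 0.054]
[682. 316.] [145.  70.] 26 [232. 235. 233.]
[579. 554.] [39. 42.] 17 [149. 148. 152.]
[565. 407.] [38. 56.] 64 [228. 230. 230.]
[542. 282.] [53. 52.] 63 [226. 166.  94.]
[422. 224.] [38. 65.] 59 [205. 151. 171.]
[355. 578.] [39. 65.] 66 [228.  69.  66.]
[336. 160.] [166.  23.] 87 [156. 145. 111.]

[339. 165.] [171.  23.] 87 [152.5 134.    3. ]
[426. 231.] [44. 64.] 54 [206. 108. 142.]
[655. 157.] [ 64. 132.] 63 [137. 107.   0.]
[545. 288.] [56. 53.] 72 [239.  144.5   0. ]
[444. 362.] [43. 65.] 60 [128.  123.  131.5]
[685. 323.] [145.  69.] 24 [242. 244. 245.]
[563. 414.] [42. 66.] 65 [189. 186. 197.]
[358. 582.] [41. 66.] 69 [246.  18.   8.]
[524. 544.] [162.  43.] 17 [165. 153. 164.]
turn [-0.   0.   0.1] shift [ -3.6   1.5 121.7]
```

The first pack lies flat in the canister (z about 0.05) and pack 2 hasn't moved.

Request:
arm_command(
  targets=[0,0,0,-4,1,50,-0.3,0,0,0,-4,1,90,-0.3,0,0,0,-4,1,110,-0.3,0,0,0,-4,1,121,-0.3,0,0,0,-4,1,121,-0.3,0,0,0,-4,1,121,0.8,0,0,0,-4,1,121,0.8,0,0,0,-4,1,121,0.8,0,0,0,-4,1,121,0.8,0,0,0,-4,1,121,0.8,0,0,0,-4,1,121,0.8,0,0,0,-4,1,121,0.8,0,0,0,-4,1,80,0.8,0,0,0,-4,1,30,0.8,0,0,0,-4,1,-20,0.8,0,0,0,-4,1,-55,0.8,0,0,0,-4,1,-55,0.8],
)

```text
time: 14.8
tool_pos: [0.444, 0.3605, 0.1878]
ee_rot: [3.13, 0.005, 2.603]
wrist_force: [0.7, 0.1, -0.1]
width: 0.0373
finger_force: 30.0
```

```bash
python3 - <<'E'
from h import *
go(.556,-.188,.18,-2.964)
E
```

```text
turn [  0.5   0.5 -41. ] shift [-377.2 -413.7    4.9]
```

Request:
arm_command(
  targets=[0,0,-41,-377,-414,0,0.8,0,0,-41,-377,-414,0,0.8,0,0,-41,-377,-414,0,0.8,0,0,-41,-377,-414,0,0.8,0,0,-41,-377,-414,0,0.8,0,0,-41,-377,-414,0,0.8,0,0,-41,-377,-414,0,0.8,0,0,-41,-377,-414,0,0.8,0,0,-41,-377,-414,0,0.8,0,0,-41,-377,-414,0,0.8,0,0,-41,-377,-414,0,0.8,0,0,-41,-377,-414,0,0.8,0,0,-41,-377,-414,0,0.8,0,0,-41,-377,-414,0,0.8],
)

```text
time: 16.2
tool_pos: [0.552, -0.1902, 0.1784]
ee_rot: [3.139, -0.003, -2.966]
wrist_force: [-0.2, -0.1, -0.2]
width: 0.0377
finger_force: 30.0
```

```bash
python3 - <<'E'
from h import *
go(.556,-.188,.062,-2.964); print(robot.get_obs()['width'],robot.get_obs()['tool_pos'])
E
```

```text
turn [ 0.2 -0.1 -0.1] shift [ -4.6   1.1 116.4]
0.037716663275992574 [ 0.55204618 -0.19017136  0.17840224]
```

Request:
arm_command(
  targets=[0,0,0,-5,1,40,0.8,0,0,0,-5,1,80,0.8,0,0,0,-5,1,110,0.8,0,0,0,-5,1,116,0.8,0,0,0,-5,1,116,0.8,0,0,0,-5,1,116,-0.1,0,0,0,-5,1,116,-0.1,0,0,0,-5,1,116,-0.1,0,0,0,-5,1,116,-0.1,0,0,0,-5,1,80,-0.1,0,0,0,-5,1,40,-0.1,0,0,0,-5,1,0,-0.1,0,0,0,-5,1,0,-0.3],
)

```text
time: 17.5
tool_pos: [0.5609, -0.19, 0.189]
ee_rot: [-3.133, 0.012, -2.965]
wrist_force: [1.0, 0.4, 0.8]
width: 0.0566
finger_force: 0.0
```

```bash
python3 - <<'E'
from h import *
go(.560,.410,.13,np.radians(155))
E
```

```text
turn [-0.2  0.8 35.1] shift [-104.   591.2   55.4]
```

Request:
arm_command(
  targets=[0,0,35,-104,591,55,-0.3,0,0,35,-104,591,55,-0.3,0,0,35,-104,591,55,-0.3,0,0,35,-104,591,55,-0.3,0,0,35,-104,591,55,-0.3,0,0,35,-104,591,55,-0.3,0,0,35,-104,591,55,-0.3,0,0,35,-104,591,55,-0.3,0,0,35,-104,591,55,-0.3,0,0,35,-104,591,55,-0.3,0,0,35,-104,591,55,-0.3,0,0,35,-104,591,55,-0.3,0,0,35,-104,591,55,-0.3,0,0,35,-104,591,55,-0.3,0,0,35,-104,591,55,-0.3],
)

```text
time: 19.0
tool_pos: [0.556, 0.4104, 0.1251]
ee_rot: [-3.14, 0.0, 2.707]
wrist_force: [-0.4, -0.5, 0.0]
width: 0.0607
finger_force: 0.0
```

```bash
python3 - <<'E'
from h import *
s=snap('top','t4.png'); can(s); comps(s); print(); comps(snap('scene')); go(.561,.411,.004,np.radians(155))
E
```

```text
can z pct [0.031 0.037 0.056 0.063 0.068]
[682. 316.] [145.  70.] 26 [233. 236. 234.]
[555. 537.] [103.  36.] 29 [152. 151. 153.]
[543. 282.] [52. 53.] 83 [191. 134.  84.]
[422. 224.] [38. 64.] 59 [167. 108. 122.]
[355. 578.] [40. 65.] 65 [229.  70.  66.]
[335. 178.] [130.  12.] 80 [124. 126. 111.]

[335. 130.] [99. 29.] 88 [199.5 167.    0. ]
[436. 223.] [46. 43.] 58 [209.5 114.5 150. ]
[658. 155.] [ 62. 132.] 57 [136. 103.   0.]
[545. 289.] [56. 51.] 51 [163.5  81.5   0. ]
[685. 323.] [144.  70.] 25 [242. 243. 244.]
[564. 415.] [43. 65.] 65 [128.  124.5 132.5]
[358. 582.] [41. 69.] 75 [246.  18.   8.]
[523. 545.] [161.  42.] 15 [168. 154. 164.]
turn [-0.  0.  0.] shift [ -3.5   3.1 121.9]
```

Request:
arm_command(
  targets=[0,0,0,-4,2,50,-0.3,0,0,0,-4,2,90,-0.3,0,0,0,-4,2,110,-0.3,0,0,0,-4,2,121,-0.3,0,0,0,-4,2,121,-0.3,0,0,0,-4,2,121,0.8,0,0,0,-4,2,121,0.8,0,0,0,-4,2,121,0.8,0,0,0,-4,2,121,0.8,0,0,0,-4,2,121,0.8,0,0,0,-4,2,121,0.8,0,0,0,-4,2,121,0.8,0,0,0,-4,2,80,0.8,0,0,0,-4,2,30,0.8,0,0,0,-4,2,-20,0.8,0,0,0,-4,2,-55,0.8,0,0,0,-4,2,-55,0.8],
)

```text
time: 20.8
tool_pos: [0.5628, 0.4138, 0.189]
ee_rot: [3.13, 0.008, 2.708]
wrist_force: [0.3, -0.5, -0.2]
width: 0.0374
finger_force: 30.0
```

```bash
python3 - <<'E'
from h import *
go(.556,-.188,.18,-2.964)
E
```

```text
turn [  0.5   0.6 -35. ] shift [-246.5 -549.1    4.3]
```

Request:
arm_command(
  targets=[0,0,-35,-246,-549,0,0.8,0,0,-35,-246,-549,0,0.8,0,0,-35,-246,-549,0,0.8,0,0,-35,-246,-549,0,0.8,0,0,-35,-246,-549,0,0.8,0,0,-35,-246,-549,0,0.8,0,0,-35,-246,-549,0,0.8,0,0,-35,-246,-549,0,0.8,0,0,-35,-246,-549,0,0.8,0,0,-35,-246,-549,0,0.8,0,0,-35,-246,-549,0,0.8,0,0,-35,-246,-549,0,0.8,0,0,-35,-246,-549,0,0.8,0,0,-35,-246,-549,0,0.8,0,0,-35,-246,-549,0,0.8],
)

```text
time: 22.3
tool_pos: [0.5524, -0.1884, 0.1791]
ee_rot: [3.139, -0.001, -2.964]
wrist_force: [0.7, 0.3, -0.5]
width: 0.0374
finger_force: 30.0
```

```bash
python3 - <<'E'
from h import *
go(.556,-.188,.075,-2.964); print(robot.get_obs()['width'],robot.get_obs()['tool_pos'])
E
```

```text
turn [ 0.1 -0.1  0. ] shift [ -3.8  -0.4 104.1]
0.03744998700684099 [ 0.55241822 -0.18842974  0.17913443]
```

Request:
arm_command(
  targets=[0,0,0,-4,0,40,0.8,0,0,0,-4,0,80,0.8,0,0,0,-4,0,100,0.8,0,0,0,-4,0,104,0.8,0,0,0,-4,0,104,0.8,0,0,0,-4,0,104,-0.1,0,0,0,-4,0,104,-0.1,0,0,0,-4,0,104,-0.1,0,0,0,-4,0,104,-0.1,0,0,0,-4,0,60,-0.1,0,0,0,-4,0,20,-0.1,0,0,0,-4,0,0,-0.1,0,0,0,-4,0,0,-0.3],
)

```text
time: 23.6
tool_pos: [0.5588, -0.1901, 0.1856]
ee_rot: [-3.136, 0.008, -2.965]
wrist_force: [-0.0, -0.1, 0.3]
width: 0.0566
finger_force: 0.0
```

```bash
python3 - <<'E'
from h import *
go(.635,.118,.11,np.radians(149))
E
```

```text
turn [-0.1  0.5 41.1] shift [-128.6  290.3   75.1]
```

Request:
arm_command(
  targets=[0,0,41,-129,290,40,-0.3,0,0,41,-129,290,40,-0.3,0,0,41,-129,290,40,-0.3,0,0,41,-129,290,40,-0.3,0,0,41,-129,290,75,-0.3,0,0,41,-129,290,75,-0.3,0,0,41,-129,290,75,-0.3,0,0,41,-129,290,75,-0.3,0,0,41,-129,290,75,-0.3,0,0,41,-129,290,75,-0.3],
)

```text
time: 24.6
tool_pos: [0.6324, 0.1181, 0.1051]
ee_rot: [-3.141, -0.0, 2.602]
wrist_force: [0.1, -0.7, 0.6]
width: 0.061
finger_force: 0.0
```

```bash
python3 - <<'E'
from h import *
s=snap('top','t5.png'); can(s); comps(s); W=pts(s); c=s['color'].astype(int);z=W[...,2]
hsv=cv2.cvtColor(s['color'],cv2.COLOR_RGB2HSV)
yel=(hsv[...,0]>20)&(hsv[...,0]<36)&(hsv[...,1]>120)
p=W[yel&(z<.035)&(z>.018)&(abs(W[...,0]-.635)<.09)&(abs(W[...,1]-.117)<.09)]; print('lid',cv2.minEnclosingCircle((p[:,:2]*1000).astype(np.float32)))
# canister rim: top ring
d=np.hypot(W[...,0]-.5555,W[...,1]+.188); p=W[(d<.075)&(z>.103)&(z<.118)]
A=np.c_[2*p[:,:2],np.ones(len(p))]; q=np.linalg.lstsq(A,(p[:,:2]**2).sum(1),rcond=None)[0]; print('rim fit',q[:2],np.sqrt(q[2]+q[:2]@q[:2]),np.median(p[:,2]))
b=snap('scene','s5.png'); Wb=pts(b); comps(b)
hb=cv2.cvtColor(b['color'],cv2.COLOR_RGB2HSV)
p=Wb[(hb[...,2]<60)&(Wb[...,2]>.055)&(Wb[...,2]<.063)&(np.hypot(Wb[...,0]-.635,Wb[...,1]-.117)<.055)]; print('bar scene',cv2.minAreaRect((p[:,:2]*1000).astype(np.float32)))
d=np.hypot(Wb[...,0]-.5555,Wb[...,1]+.188); p=Wb[(d<.075)&(Wb[...,2]>.106)&(Wb[...,2]<.116)]
A=np.c_[2*p[:,:2],np.ones(len(p))]; q=np.linalg.lstsq(A,(p[:,:2]**2).sum(1),rcond=None)[0]; print('rim scene',q[:2],np.sqrt(q[2]+q[:2]@q[:2]))
go(.635,.118,.032,np.radians(149))
i=cv2.imread('pics/t5.png')[160:310,260:480]; cv2.imwrite('pics/crop5.png',cv2.resize(i,None,fx=3.6,fy=3.6,interpolation=cv2.INTER_CUBIC))
E
```

```text
can z pct [0.032 0.037 0.071 0.078 0.082]
[682. 316.] [145.  70.] 26 [232.  234.5 232. ]
[520. 539.] [161.  43.] 15 [155. 147. 150.]
[543. 281.] [52. 53.] 79 [227. 169.  96.]
[423. 223.] [40. 64.] 56 [229. 190. 218.]
[355. 578.] [40. 64.] 67 [227.  69.  66.]
[339. 210.] [67.  5.] 85 [198. 201. 199.]
lid ((635.0067749023438, 116.61537170410156), 66.03700256347656)
rim fit [ 0.55422839 -0.18819521] 0.055053710486782856 0.10808666247521859
[335. 163.] [ 29. 170.] 1 [174. 153.   1.]
[425. 232.] [44. 67.] 53 [247. 171. 220.]
[663. 156.] [ 59. 131.] 52 [136. 103.   0.]
[545. 289.] [56. 51.] 45 [244. 152.   0.]
[686. 325.] [146.  68.] 25 [243. 244. 245.]
[358. 584.] [39. 65.] 69 [247.  19.   9.]
[523. 544.] [161.  42.] 16 [165. 154. 164.]
bar scene ((638.309326171875, 124.59931945800781), (21.934131622314453, 82.43277740478516), 56.007083892822266)
rim scene [ 0.55699483 -0.18187351] 0.05339671845103192
turn [0.  0.1 0. ] shift [-1.6  1.4 74.1]
```

View pics/crop5.png

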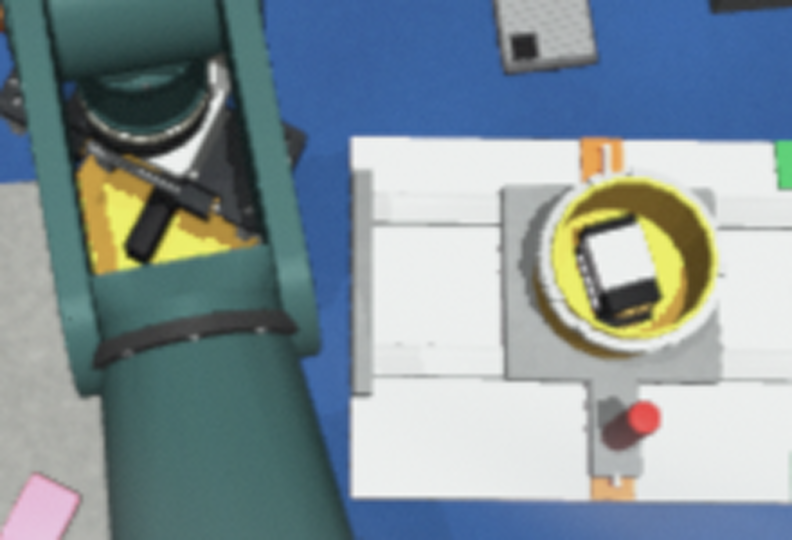

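The canister holds all three packs in a neat stack, and both pointers are centred on the orange marks (pixels 602,160 and 612,485). Now I grip the lid bar.

Request:
arm_command(
  targets=[0,0,0,-2,1,40,-0.3,0,0,0,-2,1,65,-0.3,0,0,0,-2,1,74,-0.3,0,0,0,-2,1,74,-0.3,0,0,0,-2,1,74,0.9,0,0,0,-2,1,74,0.9,0,0,0,-2,1,74,0.9,0,0,0,-2,1,74,0.9,0,0,0,-2,1,74,0.9,0,0,0,-2,1,74,0.9,0,0,0,-2,1,74,0.9,0,0,0,-2,1,74,0.9,0,0,0,-2,1,74,0.9],
)

```text
time: 26.0
tool_pos: [0.6349, 0.1189, 0.0319]
ee_rot: [-3.142, 0.0, 2.603]
wrist_force: [-1.5, -0.9, 3.3]
width: 0.0199
finger_force: 30.0
```

Request:
arm_command(
  targets=[0,0,0,0,0,-20,0.9,0,0,0,0,0,-60,0.9,0,0,0,0,0,-100,0.9,0,0,0,0,0,-150,0.9,0,0,0,0,0,-150,0.9,0,0,0,0,0,-150,0.9],
)

```text
time: 26.6
tool_pos: [0.6354, 0.1193, 0.1822]
ee_rot: [3.14, 0.002, 2.603]
wrist_force: [-0.1, -0.2, -3.4]
width: 0.0198
finger_force: 30.0
```

```bash
python3 - <<'E'
from h import *
go(.555,-.188,.18,1.0); print(robot.get_obs()['width'])
E
```

```text
turn [ 0.2 -0.  91.9] shift [ -88.5 -305.     1.8]
0.01984914298106372
```

Request:
arm_command(
  targets=[0,0,92,-88,-305,0,0.9,0,0,92,-88,-305,0,0.9,0,0,92,-88,-305,0,0.9,0,0,92,-88,-305,0,0.9,0,0,92,-88,-305,0,0.9,0,0,92,-88,-305,0,0.9,0,0,92,-88,-305,0,0.9,0,0,92,-88,-305,0,0.9,0,0,92,-88,-305,0,0.9,0,0,92,-88,-305,0,0.9,0,0,92,-88,-305,0,0.9,0,0,92,-88,-305,0,0.9,0,0,92,-88,-305,0,0.9,0,0,92,-88,-305,0,0.9,0,0,92,-88,-305,0,0.9],
)

```text
time: 28.1
tool_pos: [0.5538, -0.1878, 0.1808]
ee_rot: [-3.141, 0.0, 0.999]
wrist_force: [-0.4, -0.3, -2.1]
width: 0.0202
finger_force: 30.0
```

```bash
cat >> h.py <<'E'
def fitc(p):
    A=np.c_[2*p[:,:2],np.ones(len(p))]; q=np.linalg.lstsq(A,(p[:,:2]**2).sum(1),rcond=None)[0]; return q[:2].round(4),np.sqrt(q[2]+q[:2]@q[:2]).round(4),len(p)
E
python3 - <<'E'
from h import *
o=robot.get_obs(); print(o['tool_pos'],o['ee_rot'],o['width'],o['joint_positions'])
b=snap('scene','s6.png'); W=pts(b); hb=cv2.cvtColor(b['color'],cv2.COLOR_RGB2HSV)
yel=(hb[...,0]>18)&(hb[...,0]<36)&(hb[...,1]>120)
near=np.hypot(W[...,0]-.556,W[...,1]+.186)<.09
for z in np.arange(.13,.2,.01): print(round(z,2),(yel&near&(abs(W[...,2]-z)<.005)).sum())
i=cv2.imread('pics/s6.png')[110:260,200:400]; cv2.imwrite('pics/crop6.png',cv2.resize(i,None,fx=4,fy=4,interpolation=cv2.INTER_CUBIC))
top=yel&near&(abs(W[...,2]-.1745)<.006); skirt=yel&near&(W[...,2]>.152)&(W[...,2]<.168)
p=W[top]; print('top face box',cv2.minEnclosingCircle((p[:,:2]*1000).astype(np.float32)))
print('skirt fit',fitc(W[skirt]))
s=snap('top'); W=pts(s); hb=cv2.cvtColor(s['color'],cv2.COLOR_RGB2HSV); yel=(hb[...,0]>18)&(hb[...,0]<36)&(hb[...,1]>120)
p=W[yel&(np.hypot(W[...,0]-.556,W[...,1]+.186)<.09)&(abs(W[...,2]-.1745)<.008)]; print('topcam',len(p)); 
if len(p): print(cv2.minEnclosingCircle((p[:,:2]*1000).astype(np.float32)))
E
```

```text
[ 0.5537619  -0.18775951  0.1808047 ] [-3.14053163e+00  4.78398892e-05  9.98513148e-01] 0.02021926980518817 [-4.23912357e-01  1.71183540e-01  1.32585966e+00  1.09840935e-04
  1.64560589e+00  1.48378999e-01]
0.13 0
0.14 4
0.15 62
0.16 91
0.17 596
0.18 119
0.19 10
0.2 7
top face box ((557.19189453125, -181.65048217773438), 72.13471984863281)
skirt fit (array([ 0.5591, -0.1752]), np.float64(0.0566), 185)
topcam 822
((552.9364013671875, -186.966552734375), 66.77119445800781)
```

View pics/crop6.png

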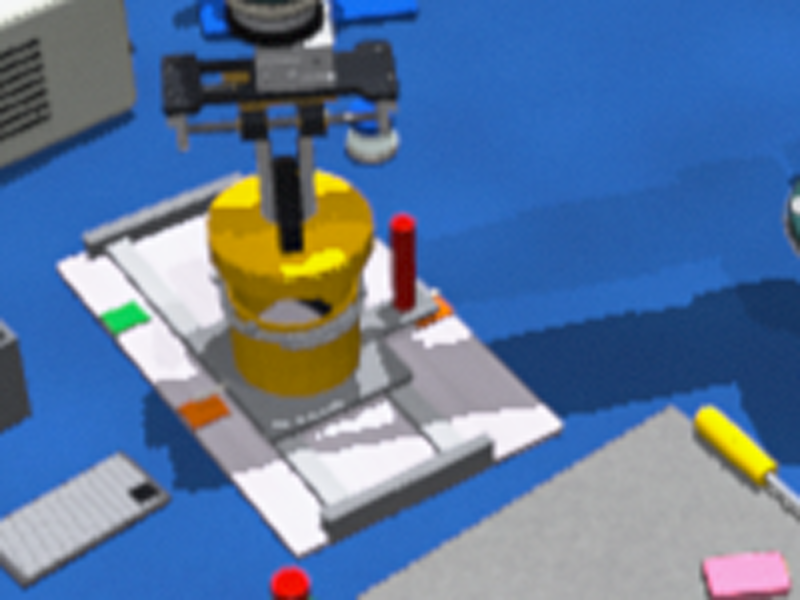

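The lid is level and held centrally above the canister at crop pixel (290,220). The top camera puts it about 2 mm off the mouth, so I correct that and descend.

Request:
arm_command(
  targets=[0,0,0,0,2,15,0.9,0,0,0,0,2,30,0.9,0,0,0,0,2,38,0.9,0,0,0,0,2,42,0.9,0,0,0,0,2,42,0.9,0,0,0,0,2,42,0.9],
)

```text
time: 28.8
tool_pos: [0.5558, -0.1891, 0.1397]
ee_rot: [3.141, -0.0, 0.998]
wrist_force: [-0.2, 0.2, -1.7]
width: 0.0197
finger_force: 30.0
```

Request:
arm_command(
  targets=[0,0,0,0,0,1.5,0.9,0,0,0,0,0,3,0.9,0,0,0,0,0,4,0.9,0,0,0,0,0,4,0.9,0,0,0,0,0,4,0.9],
)

```text
time: 29.3
tool_pos: [0.5556, -0.189, 0.1355]
ee_rot: [3.142, -0.0, 0.997]
wrist_force: [0.7, -0.5, -1.6]
width: 0.0198
finger_force: 30.0
```

```bash
python3 - <<'E'
from h import *
o=robot.get_obs(); print(o['tool_pos'],o['wrist_force'],o['wrist_torque'],o['ee_rot'])
E
```

```text
[ 0.55564653 -0.18903196  0.1354844 ] [ 0.70308617 -0.45059678 -1.55635467] [-0.03721242  0.06007109  0.00667701] [ 3.14156276e+00 -1.03550718e-04  9.97480957e-01]
```

Request:
arm_command(
  targets=[0,0,0,0,0,1.5,0.9,0,0,0,0,0,3,0.9,0,0,0,0,0,3,0.9,0,0,0,0,0,3,0.9],
)

```text
time: 29.7
tool_pos: [0.5556, -0.189, 0.1323]
ee_rot: [-3.141, -0.0, 0.997]
wrist_force: [-0.7, -0.0, -2.0]
width: 0.0196
finger_force: 30.0
```

Request:
arm_command(
  targets=[0,0,0,0,0,1.5,0.9,0,0,0,0,0,2,0.9,0,0,0,0,0,2,0.9,0,0,0,0,0,2,0.9],
)

```text
time: 30.1
tool_pos: [0.5559, -0.1891, 0.1316]
ee_rot: [3.14, -0.0, 0.997]
wrist_force: [-0.9, 0.6, 3.4]
width: 0.0201
finger_force: 30.0
```

```bash
python3 - <<'E'
from h import *
o=robot.get_obs(); print(o['tool_pos'],o['wrist_force'],o['wrist_torque'],o['ee_rot'])
E
```

```text
[ 0.55588162 -0.18913203  0.13156375] [-0.89791595  0.58972518  3.4086547 ] [0.15707902 0.47664682 0.03491363] [ 3.14033004e+00 -3.01191732e-04  9.97483158e-01]
```

Contact is at TCP z of about 0.1317, so the lid bar is about 36 mm above the mouth. I turn backward in stages with light pressure.

Request:
arm_command(
  targets=[0,0,-4,0,0,0,0.9,0,0,-8,0,0,0,0.9,0,0,-12,0,0,0,0.9,0,0,-16,0,0,0,0.9,0,0,-16,0,0,0,0.9],
)

```text
time: 30.6
tool_pos: [0.5553, -0.1889, 0.1292]
ee_rot: [-3.14, -0.0, 1.277]
wrist_force: [-0.3, -0.2, -1.8]
width: 0.0198
finger_force: 30.0
```

```bash
cat >> h.py <<'E'
def st():
    o=robot.get_obs(); print(np.round(o['tool_pos']*1000,1),o['wrist_force'].round(1),o['wrist_torque'].round(2),o['ee_rot'].round(3),o['width'].round(4),o['time'])
E
python3 -c "from h import *;st()"
```

```text
Traceback (most recent call last):
  File "h.py", line 47, in st
    o=robot.get_obs(); print(np.round(o['tool_pos']*1000,1),o['wrist_force'].round(1),o['wrist_torque'].round(2),o['ee_rot'].round(3),o['width'].round(4),o['time'])
                                                                                                                                      ^^^^^^^^^^^^^^^^
AttributeError: 'float' object has no attribute 'round'
```

Request:
arm_command(
  targets=[0,0,-4,0,0,0,0.9,0,0,-8,0,0,0,0.9,0,0,-12,0,0,0,0.9,0,0,-16,0,0,0,0.9,0,0,-16,0,0,0,0.9],
)

```text
time: 31.1
tool_pos: [0.5555, -0.1889, 0.1297]
ee_rot: [-3.141, -0.0, 1.554]
wrist_force: [0.2, -0.7, -2.5]
width: 0.0198
finger_force: 30.0
```

```bash
python3 -c "from h import *;st()"
```

```text
Traceback (most recent call last):
  File "h.py", line 47, in st
    o=robot.get_obs(); print(np.round(o['tool_pos']*1000,1),o['wrist_force'].round(1),o['wrist_torque'].round(2),o['ee_rot'].round(3),o['width'].round(4),o['time'])
                                                                                                                                      ^^^^^^^^^^^^^^^^
AttributeError: 'float' object has no attribute 'round'
```

Contact was lost, so a pin dropped. I lower to find the new resting height.

Request:
arm_command(
  targets=[0,0,0,0,0,1,0.9,0,0,0,0,0,2,0.9,0,0,0,0,0,3,0.9,0,0,0,0,0,3,0.9,0,0,0,0,0,3,0.9],
)

```text
time: 31.6
tool_pos: [0.5556, -0.189, 0.1278]
ee_rot: [3.141, 0.0, 1.556]
wrist_force: [-0.6, 0.7, -0.3]
width: 0.0197
finger_force: 30.0
```

```bash
sed -i "s/o\['width'\].round(4)/round(o['width'],4)/" h.py; python3 -c "from h import *;st()"
```

```text
[ 555.6 -189.   127.8] [-0.6  0.7 -0.3] [-0.    0.33  0.02] [3.141 0.    1.556] 0.0197 31.6
```

Request:
arm_command(
  targets=[0,0,0,0,0,1,0.9,0,0,0,0,0,2,0.9,0,0,0,0,0,2,0.9,0,0,0,0,0,2,0.9],
)

```text
time: 32.0
tool_pos: [0.5557, -0.1891, 0.1276]
ee_rot: [3.14, 0.001, 1.556]
wrist_force: [-1.9, 2.0, 7.0]
width: 0.0198
finger_force: 30.0
```

```bash
python3 -c "from h import *;st()"
```

```text
[ 555.7 -189.1  127.6] [-1.9  2.   7. ] [ 0.17  0.97 -0.11] [3.140e+00 1.000e-03 1.556e+00] 0.0198 32.0
```

The lid rests about 32 mm above the mouth. That fits a fall off a tooth onto the ridge, so I keep turning backward and watch the torque.

Request:
arm_command(
  targets=[0,0,-3,0,0,0,0.9,0,0,-6,0,0,0,0.9,0,0,-9,0,0,0,0.9,0,0,-12,0,0,0,0.9],
)

```text
time: 32.4
tool_pos: [0.5561, -0.1886, 0.1282]
ee_rot: [3.139, 0.0, 1.766]
wrist_force: [-2.3, 3.4, 9.1]
width: 0.0195
finger_force: 30.5
```

```bash
python3 -c "from h import *;st()"
```

```text
[ 556.1 -188.6  128.2] [-2.3  3.4  9.1] [ 0.48  0.86 -0.62] [3.139 0.    1.766] 0.0195 32.4
```

Request:
arm_command(
  targets=[0,0,-3,0,0,0,0.9,0,0,-6,0,0,0,0.9,0,0,-9,0,0,0,0.9,0,0,-12,0,0,0,0.9],
)

```text
time: 32.8
tool_pos: [0.5561, -0.1887, 0.1289]
ee_rot: [3.139, 0.001, 1.975]
wrist_force: [-4.5, 2.7, 10.2]
width: 0.0201
finger_force: 30.7
```

```bash
python3 -c "from h import *;st()"
```

```text
[ 556.1 -188.7  128.9] [-4.5  2.7 10.2] [ 0.37  0.88 -0.71] [3.139e+00 1.000e-03 1.975e+00] 0.0201 32.8
```

Request:
arm_command(
  targets=[0,0,-3,0,0,-0.2,0.9,0,0,-6,0,0,-0.4,0.9,0,0,-9,0,0,-0.6,0.9,0,0,-12,0,0,-0.8,0.9,0,0,-15,0,0,-1,0.9],
)

```text
time: 33.3
tool_pos: [0.5561, -0.1891, 0.13]
ee_rot: [3.14, 0.002, 2.237]
wrist_force: [-4.0, 2.5, 10.6]
width: 0.0202
finger_force: 31.1
```

```bash
python3 -c "from h import *;st()"
```

```text
[ 556.1 -189.1  130. ] [-4.   2.5 10.6] [ 0.51  0.91 -0.8 ] [3.140e+00 2.000e-03 2.237e+00] 0.0202 33.3
```

Request:
arm_command(
  targets=[0,0,-3,0,0,-0.2,0.9,0,0,-6,0,0,-0.4,0.9,0,0,-9,0,0,-0.6,0.9,0,0,-12,0,0,-0.8,0.9,0,0,-15,0,0,-1,0.9],
)

```text
time: 33.8
tool_pos: [0.556, -0.1892, 0.1311]
ee_rot: [3.141, 0.003, 2.498]
wrist_force: [-4.0, 3.0, 10.3]
width: 0.0197
finger_force: 31.2
```

```bash
python3 -c "from h import *;st()"
```

```text
[ 556.  -189.2  131.1] [-4.   3.  10.3] [ 0.48  0.96 -0.75] [3.141e+00 3.000e-03 2.498e+00] 0.0197 33.8
```

Request:
arm_command(
  targets=[0,0,-3,0,0,-0.2,0.9,0,0,-6,0,0,-0.4,0.9,0,0,-9,0,0,-0.6,0.9,0,0,-12,0,0,-0.8,0.9],
)

```text
time: 34.2
tool_pos: [0.5561, -0.1888, 0.1307]
ee_rot: [3.14, 0.002, 2.709]
wrist_force: [-1.8, 0.6, -0.1]
width: 0.0197
finger_force: 29.9
```

```bash
python3 -c "from h import *;st()"
```

```text
[ 556.1 -188.8  130.7] [-1.8  0.6 -0.1] [0.1  0.61 0.07] [3.140e+00 2.000e-03 2.709e+00] 0.0197 34.2
```

Request:
arm_command(
  targets=[0,0,0,0,0,1,0.9,0,0,0,0,0,2,0.9,0,0,0,0,0,3,0.9,0,0,0,0,0,3,0.9],
)

```text
time: 34.6
tool_pos: [0.5555, -0.1889, 0.1242]
ee_rot: [3.141, -0.001, 2.707]
wrist_force: [-1.3, 0.4, -1.9]
width: 0.0199
finger_force: 29.9
```

```bash
python3 -c "from h import *;st()"
```

```text
[ 555.5 -188.9  124.2] [-1.3  0.4 -1.9] [ 0.03 -0.01 -0.03] [ 3.141e+00 -1.000e-03  2.707e+00] 0.0199 34.6
```

Request:
arm_command(
  targets=[0,0,0,0,0,1,0.9,0,0,0,0,0,2,0.9,0,0,0,0,0,2,0.9,0,0,0,0,0,2,0.9],
)

```text
time: 35.0
tool_pos: [0.5557, -0.189, 0.1237]
ee_rot: [3.141, 0.0, 2.708]
wrist_force: [-1.8, 0.1, 0.7]
width: 0.02
finger_force: 29.9
```

```bash
python3 -c "from h import *;st()"
```

```text
[ 555.7 -189.   123.7] [-1.8  0.1  0.7] [ 0.1   0.21 -0.03] [3.141 0.    2.708] 0.02 35.0
```

It dropped into the start at 28 mm above the mouth. Now I turn forward and follow the thread down.

Request:
arm_command(
  targets=[0,0,3,0,0,0.2,0.9,0,0,6,0,0,0.4,0.9,0,0,9,0,0,0.7,0.9,0,0,12,0,0,0.9,0.9],
)

```text
time: 35.4
tool_pos: [0.5557, -0.1891, 0.1228]
ee_rot: [3.142, 0.001, 2.497]
wrist_force: [-0.8, 0.4, 0.9]
width: 0.0192
finger_force: 30.0
```

```bash
python3 -c "from h import *;st()"
```

```text
[ 555.7 -189.1  122.8] [-0.8  0.4  0.9] [-0.03  0.25  0.16] [3.142e+00 1.000e-03 2.497e+00] 0.0192 35.4
```

Request:
arm_command(
  targets=[0,0,3,0,0,0.2,0.9,0,0,6,0,0,0.4,0.9,0,0,9,0,0,0.7,0.9,0,0,12,0,0,0.9,0.9],
)

```text
time: 35.8
tool_pos: [0.5557, -0.1893, 0.1219]
ee_rot: [-3.142, 0.001, 2.287]
wrist_force: [-0.3, -0.2, 0.1]
width: 0.0196
finger_force: 30.0
```

```bash
python3 -c "from h import *;st()"
```

```text
[ 555.7 -189.3  121.9] [-0.3 -0.2  0.1] [-0.03  0.24  0.12] [-3.142e+00  1.000e-03  2.287e+00] 0.0196 35.8
```

It follows the thread down with low torque, so I continue.

Request:
arm_command(
  targets=[0,0,3,0,0,0.2,0.9,0,0,6,0,0,0.4,0.9,0,0,9,0,0,0.7,0.9,0,0,12,0,0,0.9,0.9],
)

```text
time: 36.2
tool_pos: [0.5557, -0.1892, 0.121]
ee_rot: [3.141, 0.001, 2.078]
wrist_force: [-0.7, 0.1, 1.1]
width: 0.02
finger_force: 30.0
```

```bash
python3 -c "from h import *;st()"
```

```text
[ 555.7 -189.2  121. ] [-0.7  0.1  1.1] [-0.01  0.2   0.19] [3.141e+00 1.000e-03 2.078e+00] 0.02 36.2
```

Request:
arm_command(
  targets=[0,0,3,0,0,0.2,0.9,0,0,6,0,0,0.4,0.9,0,0,9,0,0,0.7,0.9,0,0,9,0,0,0.7,0.9],
)

```text
time: 36.6
tool_pos: [0.5557, -0.1893, 0.1203]
ee_rot: [3.141, 0.001, 1.922]
wrist_force: [-1.9, 0.9, -0.2]
width: 0.0198
finger_force: 29.9
```

```bash
python3 -c "from h import *;st()"
```

```text
[ 555.7 -189.3  120.3] [-1.9  0.9 -0.2] [-0.12  0.24 -0.15] [3.141e+00 1.000e-03 1.922e+00] 0.0198 36.6
```

Request:
arm_command(
  targets=[0,0,2,0,0,0.2,0.9,0,0,4,0,0,0.3,0.9,0,0,4,0,0,0.3,0.9],
)

```text
time: 36.9
tool_pos: [0.5559, -0.1892, 0.1201]
ee_rot: [3.141, 0.001, 1.854]
wrist_force: [-0.7, -0.1, 1.3]
width: 0.0197
finger_force: 29.9
```

```bash
python3 -c "from h import *;st()"
```

```text
[ 555.9 -189.2  120.1] [-0.7 -0.1  1.3] [-0.12  0.18 -0.03] [3.141e+00 1.000e-03 1.854e+00] 0.0197 36.9
```

Request:
arm_command(
  targets=[0,0,2,0,0,0.2,0.9,0,0,4,0,0,0.3,0.9,0,0,5,0,0,0.4,0.9,0,0,5,0,0,0.4,0.9],
)

```text
time: 37.3
tool_pos: [0.556, -0.1891, 0.12]
ee_rot: [3.141, 0.001, 1.767]
wrist_force: [-0.6, 0.7, 3.6]
width: 0.0196
finger_force: 30.0
```

```bash
python3 -c "from h import *;st()"
```

```text
[ 556.  -189.1  120. ] [-0.6  0.7  3.6] [-0.15  0.32  0.19] [3.141e+00 1.000e-03 1.767e+00] 0.0196 37.3
```

Request:
arm_command(
  targets=[0,0,2,0,0,0.2,0.9,0,0,4,0,0,0.3,0.9,0,0,5,0,0,0.4,0.9,0,0,5,0,0,0.4,0.9],
)

```text
time: 37.7
tool_pos: [0.556, -0.1893, 0.1199]
ee_rot: [3.14, 0.001, 1.679]
wrist_force: [-1.4, 0.9, 5.7]
width: 0.0199
finger_force: 30.0
```

```bash
python3 -c "from h import *;st()"
```

```text
[ 556.  -189.3  119.9] [-1.4  0.9  5.7] [-0.26  0.39  0.22] [3.140e+00 1.000e-03 1.679e+00] 0.0199 37.7
```

Request:
arm_command(
  targets=[0,0,2,0,0,0,0.9,0,0,4,0,0,0,0.9,0,0,6,0,0,0,0.9,0,0,8,0,0,0,0.9],
)

```text
time: 38.1
tool_pos: [0.5549, -0.1885, 0.1199]
ee_rot: [-3.14, -0.001, 1.54]
wrist_force: [-5.1, 1.7, 7.7]
width: 0.0202
finger_force: 30.7
```

```bash
python3 -c "from h import *;st()"
```

```text
[ 554.9 -188.5  119.9] [-5.1  1.7  7.7] [0.09 0.96 0.68] [-3.14e+00 -1.00e-03  1.54e+00] 0.0202 38.1
```

Request:
arm_command(
  targets=[0,0,2,0,0,0,0.9,0,0,4,0,0,0,0.9,0,0,5,0,0,0,0.9,0,0,5,0,0,0,0.9],
)

```text
time: 38.5
tool_pos: [0.5548, -0.189, 0.1199]
ee_rot: [-3.14, 0.001, 1.454]
wrist_force: [-4.3, 0.6, 7.4]
width: 0.0213
finger_force: 32.7
```

```bash
python3 -c "from h import *;st()"
```

```text
[ 554.8 -189.   119.9] [-4.3  0.6  7.4] [-0.04  0.91  0.85] [-3.140e+00  1.000e-03  1.454e+00] 0.0213 38.5
```

The lid is at the stop: height steady at 24 mm above the mouth, and torque rising after about 1.2 rad. I release and check.

Request:
arm_command(
  targets=[0,0,-3,0,0,0,0.9,0,0,-3,0,0,-1,-0.3,0,0,-3,0,0,-1,-0.3,0,0,-3,0,0,-1,-0.3,0,0,-3,0,0,-1,-0.3,0,0,-3,0,0,-1,-0.3,0,0,-3,0,0,-40,-0.3,0,0,-3,0,0,-80,-0.3,0,0,-3,0,0,-80,-0.3],
)

```text
time: 39.4
tool_pos: [0.5586, -0.1903, 0.2061]
ee_rot: [3.129, 0.004, 1.504]
wrist_force: [0.2, -0.5, 1.3]
width: 0.0612
finger_force: 0.0
```

```bash
python3 - <<'E'
from h import *
st(); go(.449,-.178,.21,np.pi-.093)
b=snap('scene','s7.png'); W=pts(b)
hb=cv2.cvtColor(b['color'],cv2.COLOR_RGB2HSV); yel=(hb[...,0]>18)&(hb[...,0]<36)&(hb[...,1]>120)
p=W[yel&(np.hypot(W[...,0]-.556,W[...,1]+.186)<.06)&(W[...,2]>.105)]; print(np.percentile(p[:,2],[5,25,50,75,95]))
p=p[p[:,2]>.109]; A=np.c_[p[:,:2],np.ones(len(p))]; print('tilt',np.linalg.lstsq(A,p[:,2],rcond=None)[0])
E
```

```text
[ 558.6 -190.3  206.1] [ 0.2 -0.5  1.3] [-0.02  0.01 -0.01] [3.129 0.004 1.504] 0.0612 39.4
turn [  0.4   0.7 -88.5] shift [   4.9 -110.1   -5.2]
[0.10696063 0.10983347 0.11230603 0.11477569 0.14529641]
tilt [0.12946047 0.20207501 0.08899072]
```

Request:
arm_command(
  targets=[0,0,-88.5,5,-110,0,-0.3,0,0,-88.5,5,-110,0,-0.3,0,0,-88.5,5,-110,0,-0.3,0,0,-88.5,5,-110,0,-0.3,0,0,-88.5,5,-110,0,-0.3,0,0,-88.5,5,-110,0,-0.3,0,0,-88.5,5,-110,0,-0.3,0,0,-88.5,5,-110,0,-0.3,0,0,-88.5,5,-110,0,-0.3,0,0,-88.5,5,-110,0,-0.3,0,0,-88.5,5,-110,0,-0.3,0,0,-88.5,5,-110,0,-0.3,0,0,-88.5,5,-110,0,-0.3],
)

```text
time: 40.75
tool_pos: [0.4457, -0.1764, 0.1975]
ee_rot: [3.141, -0.002, 3.047]
wrist_force: [0.6, -0.1, 0.4]
width: 0.0608
finger_force: 0.0
```

```bash
python3 - <<'E'
from h import *
st(); go(.4485,-.178,.096,np.pi-.093)
b=snap('scene','s8.png')
i=cv2.imread('pics/s8.png')[110:260,200:400]; cv2.imwrite('pics/crop8.png',cv2.resize(i,None,fx=4,fy=4,interpolation=cv2.INTER_CUBIC))
E
```

```text
[ 445.7 -176.4  197.5] [ 0.6 -0.1  0.4] [ 0.06  0.04 -0.02] [ 3.141e+00 -2.000e-03  3.047e+00] 0.0608 40.75
turn [ 0.1 -0.1 -0.1] shift [ -3.1  -1.4 101.5]
```

View pics/crop8.png

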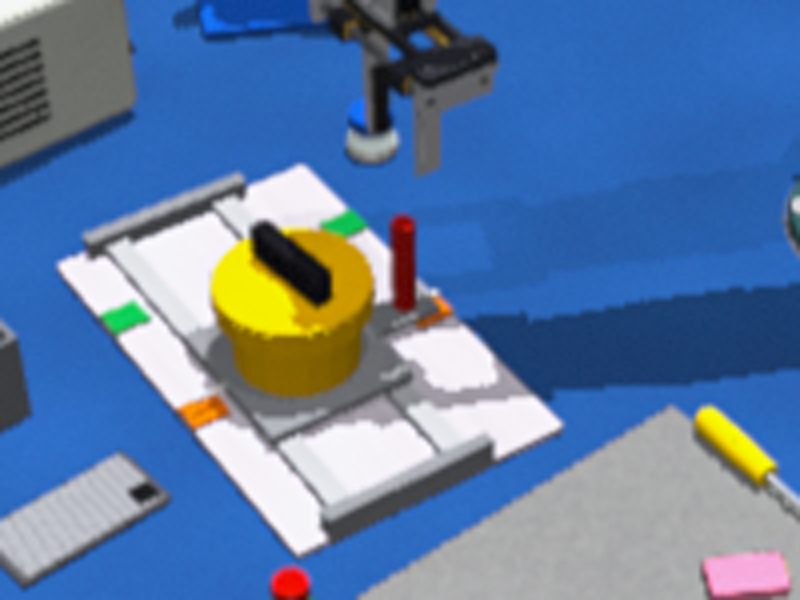

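The lid sits level on the canister at crop pixel (290,285), and the carrier is still at the orange mark. Now I grip the post and slide 140 mm.

Request:
arm_command(
  targets=[0,0,0,-3,-1,50,-0.3,0,0,0,-3,-1,90,-0.3,0,0,0,-3,-1,101,-0.3,0,0,0,-3,-1,101,-0.3,0,0,0,-3,-1,101,0.9,0,0,0,-3,-1,101,0.9,0,0,0,-3,-1,101,0.9,0,0,0,-3,-1,101,0.9,0,0,0,-3,-1,101,0.9,0,0,0,-3,-1,101,0.9,0,0,0,-3,-1,101,0.9,0,0,0,-3,-1,101,0.9],
)

```text
time: 42.0
tool_pos: [0.4494, -0.1781, 0.0983]
ee_rot: [-3.141, 0.001, 3.048]
wrist_force: [-0.4, 0.2, 3.3]
width: 0.0213
finger_force: 30.0
```

```bash
python3 -c "from h import *;st()"
```

```text
[ 449.4 -178.1   98.3] [-0.4  0.2  3.3] [0.02 0.05 0.02] [-3.141e+00  1.000e-03  3.048e+00] 0.0213 42.0
```

Request:
arm_command(
  targets=[0,0,0,0,-6,0,0.9,0,0,0,0,-14,0,0.9,0,0,0,0,-22,0,0.9,0,0,0,0,-30,0,0.9,0,0,0,0,-38,0,0.9,0,0,0,0,-46,0,0.9,0,0,0,0,-54,0,0.9,0,0,0,0,-62,0,0.9,0,0,0,0,-70,0,0.9,0,0,0,0,-78,0,0.9,0,0,0,0,-86,0,0.9,0,0,0,0,-94,0,0.9,0,0,0,0,-102,0,0.9,0,0,0,0,-110,0,0.9,0,0,0,0,-118,0,0.9,0,0,0,0,-126,0,0.9,0,0,0,0,-130,0,0.9,0,0,0,0,-130,0,0.9,0,0,0,0,-130,0,0.9],
)

```text
time: 43.9
tool_pos: [0.4368, -0.3045, 0.0982]
ee_rot: [3.134, -0.001, 3.049]
wrist_force: [-1.1, 10.8, 8.8]
width: 0.0213
finger_force: 30.0
```

```bash
python3 -c "from h import *;st()"
```

```text
[ 436.8 -304.5   98.2] [-1.1 10.8  8.8] [1.89 0.2  0.01] [ 3.134e+00 -1.000e-03  3.049e+00] 0.0213 43.9
```

Request:
arm_command(
  targets=[0,0,0,0,-2,0,0.9,0,0,0,0,-4,0,0.9,0,0,0,0,-6,0,0.9,0,0,0,0,-8,0,0.9,0,0,0,0,-10,0,0.9,0,0,0,0,-10,0,0.9,0,0,0,0,-10,0,0.9],
)

```text
time: 44.6
tool_pos: [0.4356, -0.3176, 0.0982]
ee_rot: [3.141, -0.001, 3.048]
wrist_force: [-1.6, 2.8, 6.8]
width: 0.0212
finger_force: 30.0
```

```bash
python3 -c "from h import *;st()"
```

```text
[ 435.6 -317.6   98.2] [-1.6  2.8  6.8] [ 0.76  0.24 -0.02] [ 3.141e+00 -1.000e-03  3.048e+00] 0.0212 44.6
```

Exactly 140 mm from the orange detent. I release, lift and check.

Request:
arm_command(
  targets=[0,0,0,0,0,0,-0.3,0,0,0,0,0,0,-0.3,0,0,0,0,0,0,-0.3,0,0,0,0,0,0,-0.3,0,0,0,0,0,0,-0.3,0,0,0,0,0,-50,-0.3,0,0,0,0,0,-100,-0.3,0,0,0,0,0,-100,-0.3,0,0,0,50,100,-100,-0.3,0,0,0,50,200,-100,-0.3,0,0,0,50,200,-100,-0.3,0,0,0,50,200,-100,-0.3,0,0,0,50,200,-100,-0.3],
)

```text
time: 45.9
tool_pos: [0.4044, -0.1096, 0.198]
ee_rot: [3.14, 0.001, 3.054]
wrist_force: [-0.1, -0.6, 0.2]
width: 0.0611
finger_force: 0.0
```

```bash
python3 - <<'E'
from h import *
st(); s=snap('top','t9.png')
i=cv2.imread('pics/t9.png')[170:320,345:545]; cv2.imwrite('pics/crop9.png',cv2.resize(i,None,fx=4,fy=4,interpolation=cv2.INTER_CUBIC))
E
```

```text
[ 404.4 -109.6  198. ] [-0.1 -0.6  0.2] [-0.01 -0.    0.  ] [3.140e+00 1.000e-03 3.054e+00] 0.0611 45.9
```

View pics/crop9.png

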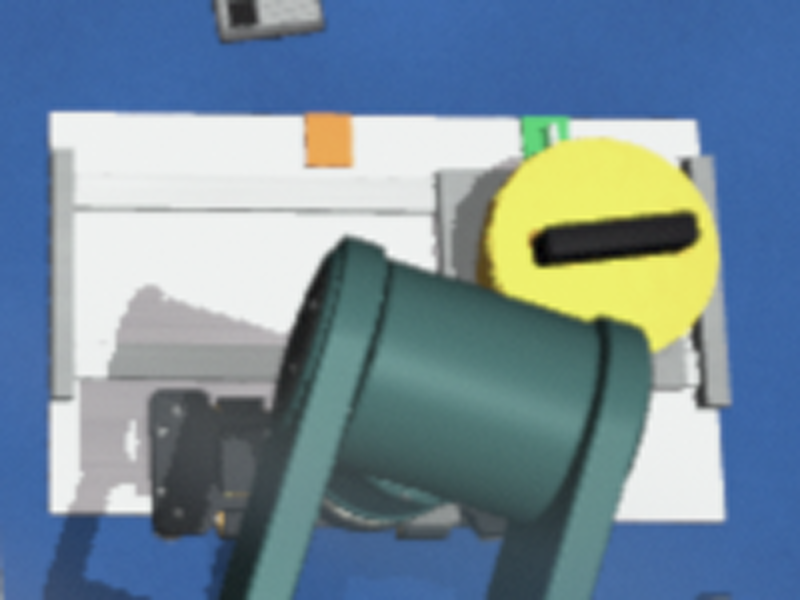

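The white pointer is centred on the green mark at pixel (548,135), the lid is on and the gripper is clear. I hand in.

```bash
python3 -c "
from h import *
print(robot.close_job())"
```

```text
the job is handed in; nothing more can be done
None
```

The job is handed in, with no verdict shown: all three packs found are in the canister, the lid is screwed home (grip bar about 24 mm above the mouth), and the carrier sits at the green dispatch mark.

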